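Set out the mixing station for a two-part coating

TASK

Set out the bench for mixing a two-part coating. Stand the containers upright in the three-bay drip tray in the order they will be poured, from left to right as seen from the robot: the blue tin of base in the left bay, the red-capped white bottle of hardener in the middle bay, and the bare-metal bottle of thinner in the right bay, each in the middle of its bay. Stand the empty mixing cup upright on the middle of the scale's pan, setting it down gently because the scale is delicate, and leave the other goods on the bench (green tin, yellow-capped bottle, amber jar, tape) where they are.

Things in the scene. Friction and masses are not known exactly. Their poses are not given: they have to be found in the camera images.
- base_tin: the base: small round steel paint tin with a blue label band and a blue lid, 60 mm across, 72 mm high, straight-sided, 0.2 to 0.4 kg. Origin: centre of its underside; z up along its axis.
- hardener: the hardener: small round white plastic bottle with a RED cap; body 42 mm across and straight to 62 mm up, then a narrower neck and cap (26 mm across), 90 mm high over all, about 0.1 kg. Origin: centre of its underside; z up along its axis.
- thinner: the thinner: round bare-metal (aluminium) bottle with a black cap; body 50 mm across and straight to 70 mm up, then a narrower neck and cap (31 mm across), 100 mm high over all, about 0.2 kg. Origin: centre of its underside; z up along its axis.
- cup: the mixing cup: empty open white plastic cup with thin grey graduation rings, 57 mm across at the foot, 61 mm at the rim, 72 mm high, wall 3 mm, about 50 g. Origin: centre of its underside; z up along its axis.
- scale: bench scale, fixed: grey housing, black display panel on the side towards the robot, flat round steel pan 130 mm across, its top 56 mm above the bench. Origin: at bench height below the pan's middle. x points away from the robot (turned up to 0.25 rad), y left, z up. Housing: x -116 to +80 mm, 150 mm wide (y), 40 mm high. Scale and tray may change sides of the bench.
- tray: black drip tray, fixed, 273 mm (y) by 118 mm (x), walls 20 mm high, floor 3 mm thick. Two grey ribs, 8 mm above the floor, part it into three bays 87 mm (y) by 112 mm (x), their middles at x = 0, y = +90 (left bay as seen from the robot), 0 and -90 mm (right bay). Origin: centre of its underside, at bench height; x away from the robot (turned up to 0.2 rad), y left, z up.
- green_tin: bystander, loose: a paint tin of the same make and size as the base tin (60 mm across, 72 mm high) but with a green band and lid. Origin: centre of its underside. To be left alone.
- tint_bottle: bystander, loose: a white bottle of the same shape and size as the hardener (42 mm across, 90 mm high) but with a YELLOW cap. Origin: centre of its underside. To be left alone.
- jar: bystander, loose: small amber glass jar with an orange lid, 58 mm across, 68 mm high. Origin: centre of its underside. To be left alone.
- tape: bystander, loose: roll of cream masking tape lying flat, 80 mm across outside, 60 mm inside, 25 mm high. Origin: centre of its underside. To be left alone. (Bigger goods, up to 250 mm high, stand only along the bench's edges, beyond 0.75 m ahead and 0.65 m to either side.)

How it is judged:
By the outcome, as a careful person would: the job done as asked, in the order asked, and still so for the second after the job is handed in, with the robot touching nothing.
It also fails if it takes over 120 s, if anything falls off the work surface, if the arm or the gripper's body presses on something with over 40 N, if the wrist force passes 120 N, or if a joint passes its speed limit or range.

ROBOT

A 6-joint arm with a two-finger parallel gripper is mounted at the origin on the work surface. World frame = base frame: x ahead of the robot, y to its left, z up, the work surface at z = 0. Lengths are in m, angles in degrees, forces in N, time in s.
With the tool pointing down it reaches from about 0.375 to 0.9 m from the base axis. Payload 3.1 kg.
Tool frame: the origin (TCP) lies at the very end of the fingers, on their centre line; the grasp point (between the pads) lies 19 mm behind it (bot.tcp_to_grasp is the distance from the TCP to the grasp point, in m); z points along the fingers, y is the direction in which the jaws open and shut (so a half turn about z gives the same grasp; the last joint's range is limited). The gripper opens to 87 mm and grips with 3 to 60 N. Pads are 19 mm wide; open, the fingers measure 117 mm over their backs; the gripper's body (75 mm by 190 mm) begins 51 mm behind the grasp point.
Start: joints at [54.689, 30.224, 82.088, -0, 67.689, -10.227], TCP at [0.265, 0.566, 0.223] pointing down, gripper open.
Joint ranges: [-176.69, 176.69], [-43.24, 126.21], [12.49, 139.97], [-82, 262], [0, 151.66], [-163.58, 163.58]. Speed limits (degrees/s): [159.86, 159.86, 180, 180, 180, 180].

INTERFACE

Orientations are given as a 3x3 rotation matrix whose columns are the frame's x, y, z axes.
In Python, from rig import telemetry, eyes, order, bot gives the robot as it stands. The module is installed in compiled form; this text tells all that it offers.
- The arm moves only by the tool servo_tool, never from a script. Its argument "targets" is a list of rows, each a list of 2 entries, a list of its own where there are three numbers: the shift along the tool's x, y, z in m, then the turn, a rotation vector about the tool's x, y, z in rad. In form: [[[tx, ty, tz], [wx, wy, wz]], ...]. A call has 1 to 12 rows; each row is the pose to reach, as a shift and turn from the pose commanded when the call began, along the tool's axes at that moment; what a row does not reach only later rows make up. A row lasts 1/8 s, in which the tool goes at most 62.5 mm and 10.7 degrees, less where a joint would pass 70% of its speed; a pose out of reach is approached as far as the arm can. A call with a gripper value outside its range is refused whole. "gripper" is the finger opening in m, from 0 to 0.087, set as the call begins (left out, the last holds). The fingers move at their own pace and stop on an object; the grip force is fixed at half the most. Time passes only in rows, so rows that repeat a pose let the fingers close. It gives the time, the measured TCP pose, the force and the opening at its end, in the units of the state.
- telemetry.read_state(): the state, without advancing time (a new reading comes with each control period).
- eyes.capture(name): name is "scene" or "top" or "wrist"; returns a dict with "pixels" (480x640x3 uint8, blue, green, red), "intrinsics" (3x3 intrinsics, pixels), "extrinsics" (4x4, takes a point from camera to world coordinates); the wrist camera has in their place "T_tool_cam" (4x4, takes a point from camera to tool coordinates, whose origin is the TCP and whose axes are the flange's). Camera axes: x right, y down, z forward; pixel columns grow to the right and rows downward; lengths in m; the calibration is good to about 2 mm. A picture is of the moment at which its call begins: read the wrist's pose just before it. There is no depth.
- order.hand_in(): hands the job in, once; it reports no verdict.
The state is a dict: "time_s": time; "joint_positions": joint angles; "qvel": joint speeds; "tau": joint torques, N m; "position": TCP position; "tcp_rot": TCP orientation; "force": force on the tool from outside, world axes, zero at the start; "moment": the same for the moment, N m; "opening": opening from 0.0 (shut) to 1.0 (fully open).
Only numpy, scipy, OpenCV 4.12 (cv2) and the standard library are available. Lean on these libraries where they do the work, as an engineer would, in place of code of your own. Each camera call takes 0.05 s, during which the arm holds its last target. There are 200 camera calls.

## Working session

There is one attempt and no reset: what is moved stays moved. The work goes in short steps, Python scripts to look and compute and a tool call to move; the robot and the scene stay as the last step left them, time stands still between calls to the robot, and variables do not carry over. Pictures are saved under pics/ and viewed, about 12 in all and at most 16, crops included, and the job is handed in when it is done.

Besides the shell and the picture viewer there is one more tool, called after ">>>" as a command line: name --argument value ..., lists and objects as JSON in quotes. servo_tool: Moves the arm, as the interface text tells. Its arguments: {"type":"object","properties":{"targets":{"type":"array","items":{"type":"array"}},"gripper":{"type":"number"}},"required":["targets"]}

```bash
mkdir -p pics
python3 - <<'E'
from rig import telemetry, eyes, order, bot
import cv2,numpy as np
s=telemetry.read_state(); print({k:np.round(v,3).tolist() for k,v in s.items()})
for n in("top","scene"):
    c=eyes.capture(n); cv2.imwrite(f"pics/{n}0.png",c["pixels"]); print(n,c["intrinsics"].round(1).tolist(),c["extrinsics"].round(3).tolist())
w=eyes.capture("wrist"); print(w["T_tool_cam"].round(4).tolist(),w["intrinsics"].round(1).tolist())
E
```

```text
{'time_s': 0.0, 'joint_positions': [54.689, 30.28, 82.158, -0.001, 67.687, -10.227], 'qvel': [0.029, 0.026, 0.074, -0.031, -0.006, 0.007], 'tau': [0.001, -44.004, -17.659, 0.063, 0.058, -0.0], 'position': [0.265, 0.565, 0.222], 'tcp_rot': [[-0.906, 0.424, -0.001], [0.424, 0.906, -0.002], [0.0, -0.002, -1.0]], 'force': [-0.4, -0.043, 0.154], 'moment': [0.047, -0.016, -0.067], 'opening': 0.999}
top [[508.6, 0.0, 323.5], [0.0, 508.6, 241.4], [0.0, 0.0, 1.0]] [[0.022, -0.985, 0.172, 0.378], [-1.0, -0.022, 0.002, -0.013], [0.002, -0.172, -0.985, 1.168], [0.0, 0.0, 0.0, 1.0]]
scene [[619.2, 0.0, 318.2], [0.0, 619.2, 248.4], [0.0, 0.0, 1.0]] [[0.754, 0.494, -0.434, 1.108], [0.657, -0.548, 0.518, -0.666], [0.018, -0.676, -0.737, 0.969], [0.0, 0.0, 0.0, 1.0]]
[[0.0007, -0.9524, -0.3049, 0.0829], [1.0, 0.0007, 0.0004, 0.0009], [-0.0001, -0.3049, 0.9524, -0.1634], [0.0, 0.0, 0.0, 1.0]] [[357.3, 0.0, 320.5], [0.0, 357.3, 237.5], [0.0, 0.0, 1.0]]
```

View pics/top0.png

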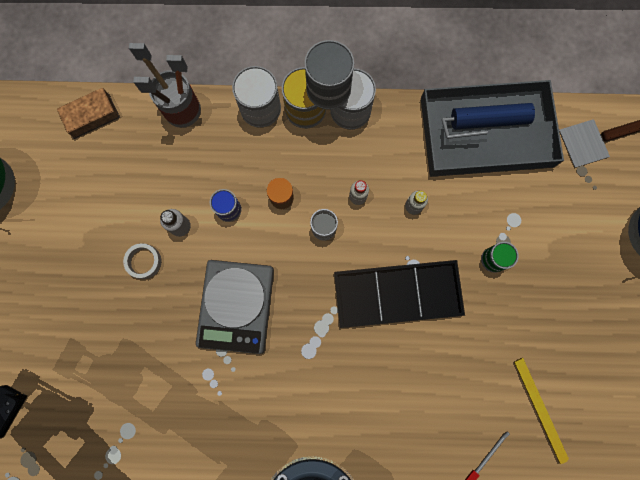

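View pics/scene0.png

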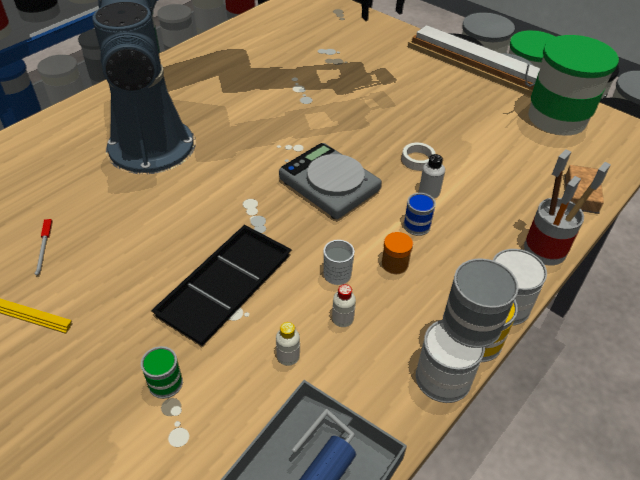

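Top view, with +x up and +y left: thinner cap (168,215), blue lid (223,202), orange jar (280,191), cup (323,222), red cap (360,186), yellow cap (420,197), green tin (504,256), tape (141,261), pan (234,297), tray around (399,294). Everything is upright. Next I'll measure.

```bash
cat > h.py <<'E'
import cv2,numpy as np
from rig import telemetry,eyes
def ray(K,T,uv,z):
    d=T[:3,:3]@np.linalg.solve(K,[uv[0],uv[1],1.]);o=T[:3,3]
    return (o+d*(z-o[2])/d[2])[:2]
def cam(n):
    s=telemetry.read_state();c=eyes.capture(n)
    if n!="wrist": return c["pixels"],c["intrinsics"],c["extrinsics"]
    T=np.eye(4);T[:3,:3]=s["tcp_rot"];T[:3,3]=s["position"]
    return c["pixels"],c["intrinsics"],T@c["T_tool_cam"]
def blob(m,roi=None):
    m=m.astype(np.uint8)*255
    if roi: k=np.zeros_like(m);x0,y0,x1,y1=roi;k[y0:y1,x0:x1]=m[y0:y1,x0:x1];m=k
    m=cv2.morphologyEx(m,cv2.MORPH_CLOSE,np.ones((5,5)))
    cs=cv2.findContours(m,cv2.RETR_EXTERNAL,cv2.CHAIN_APPROX_NONE)[0]
    return max(cs,key=cv2.contourArea) if cs else None
E
python3 - <<'E'
from h import *
im,K,T=cam("top");hsv=cv2.cvtColor(im,cv2.COLOR_BGR2HSV);H,S,V=cv2.split(hsv)
def show(n,m,roi,z,rng=True):
    c=blob(m,roi); (u,v),r=cv2.minEnclosingCircle(c); e=cv2.fitEllipse(c)
    print(n,np.round([u,v,r],1),"circ",ray(K,T,(u,v),z).round(4),"ell",np.round(e[0],1),np.round(e[1],1),ray(K,T,e[0],z).round(4))
show("base",(H>105)&(H<130)&(S>150)&(V>110),(205,180,245,225),.072)
show("red",((H<8)|(H>172))&(S>120),(345,170,375,200),.09)
show("jar",(H<14)&(S>190),(262,172,298,205),.068)
show("yel",(H>20)&(H<35)&(S>150)&(V>120),(405,185,432,207),.09)
show("cup",(S<60)&(V>90),(300,200,345,245),.072)
show("thin",(V<60),(155,203,180,226),.1)
show("pan",(S<40)&(V>120),(195,260,275,330),.056)
show("green",(H>45)&(H<80)&(S>150)&(V>90),(480,235,522,275),.072)
c=blob(V<60,(322,250,475,335)); b=cv2.boxPoints(cv2.minAreaRect(c))
print(b.round(1).tolist(),[ray(K,T,p,.02).round(4).tolist() for p in b])
cv2.imwrite("pics/crop.png",cv2.resize(im[170:335,120:480],None,fx=2.2,fy=2.2,interpolation=cv2.INTER_CUBIC))
E
```

```text
base [222.4 201.6  11.2] circ [0.6534 0.2149] ell [222.6 201.6] [20.8 21.7] [0.6533 0.2144]
red [360.3 185.9   6.1] circ [ 0.691  -0.0891] ell [360.3 185.9] [11.  11.8] [ 0.691 -0.089]
jar [273.5 186.5   9.2] circ [0.6917 0.1034] ell [259.7 165.9] [32.2 42.5] [0.739  0.1364]
yel [420.6 195.7   5.6] circ [ 0.6719 -0.2211] ell [420.7 195.9] [10.1 10.8] [ 0.6713 -0.2213]
cup [323.6 222.   13.8] circ [ 0.6123 -0.0104] ell [323.6 221.9] [26.2 27. ] [ 0.6124 -0.0104]
thin [168.9 217.3   7.9] circ [0.6092 0.3219] ell [167.5 216.8] [13.1 16.8] [0.6102 0.3249]
pan [233.5 297.   30. ] circ [0.4445 0.1821] ell [233.7 297.1] [57.4 59.1] [0.4443 0.1817]
green [504.3 254.5  11.6] circ [ 0.5485 -0.4054] ell [504.1 254.8] [21.4 22.6] [ 0.5479 -0.405 ]
[[333.3999938964844, 271.8999938964844], [458.70001220703125, 259.29998779296875], [464.29998779296875, 315.5], [339.0, 328.0]] [[0.5083, -0.0349], [0.5432, -0.3199], [0.4168, -0.3294], [0.3832, -0.0497]]
```

View pics/crop.png

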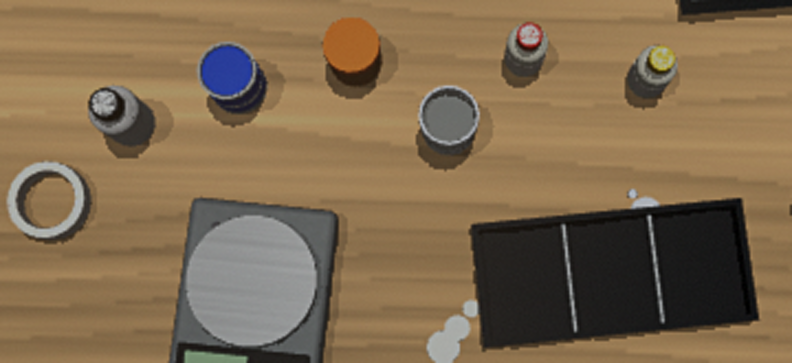

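>>> servo_tool --targets '[[[-0.5,-0.154,0],[0,0,1.133]],[[-0.5,-0.154,0],[0,0,1.133]],[[-0.5,-0.154,0],[0,0,1.133]],[[-0.5,-0.154,0],[0,0,1.133]],[[-0.5,-0.154,0],[0,0,1.133]],[[-0.5,-0.154,0],[0,0,1.133]],[[-0.5,-0.154,0],[0,0,1.133]],[[-0.5,-0.154,0],[0,0,1.133]],[[-0.5,-0.154,0],[0,0,1.133]],[[-0.5,-0.154,0],[0,0,1.133]],[[-0.5,-0.154,0],[0,0,1.133]],[[-0.5,-0.154,0],[0,0,1.133]]]' --gripper 0.087

```text
time_s: 1.7
position: [0.6509, 0.2164, 0.2227]
tcp_rot: [[-0.002, 1.0, -0.001], [1.0, 0.002, 0.0], [0.0, -0.001, -1.0]]
force: [0.2, -0.4, -0.2]
opening: 0.999
```

Run:
```python
from h import *
s=telemetry.read_state();print(s["position"].round(4) if hasattr(s["position"],'round') else s["position"],np.round(s["tcp_rot"],3).tolist(),s["time_s"],np.round(s["joint_positions"],1))
im,K,T=cam("wrist");cv2.imwrite("pics/w1.png",im)
hsv=cv2.cvtColor(im,cv2.COLOR_BGR2HSV);H,S,V=cv2.split(hsv)
c=blob((H>105)&(H<130)&(S>150)&(V>110)); e=cv2.fitEllipse(c);print(e,ray(K,T,e[0],.072))
```

```text
[0.6509 0.2164 0.2227] [[-0.002, 1.0, -0.001], [1.0, 0.002, 0.0], [0.0, -0.001, -1.0]] 1.7 [ 9.1 35.1 72.5  0.  72.5  8.9]
((323.13262939453125, 223.11917114257812), (50.89255905151367, 51.74706268310547), 127.97882080078125) [0.65487714 0.21435674]
```

View pics/w1.png

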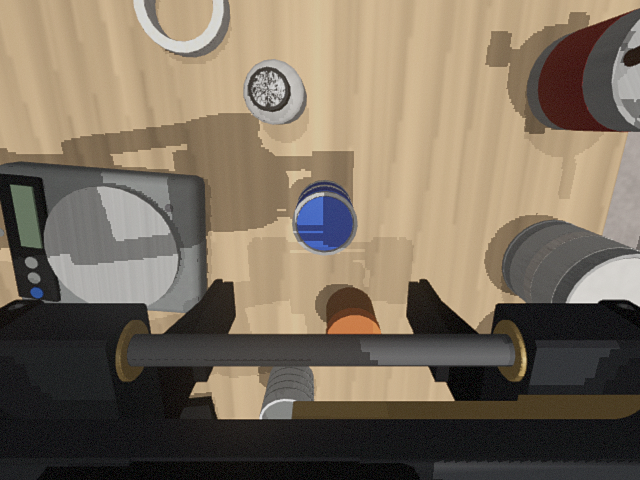

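Wrist view: blue lid at (324,220), orange jar below it and thinner above. Both cameras agree on (0.654, 0.2145). Descending to grip.

>>> servo_tool --targets '[[[-0.002,0.0035,0.03],[0,0,0]],[[-0.002,0.0035,0.07],[0,0,0]],[[-0.002,0.0035,0.11],[0,0,0]],[[-0.002,0.0035,0.15],[0,0,0]],[[-0.002,0.0035,0.18],[0,0,0]],[[-0.002,0.0035,0.196],[0,0,0]],[[-0.002,0.0035,0.196],[0,0,0]],[[-0.002,0.0035,0.196],[0,0,0]]]'

```text
time_s: 2.75
position: [0.6571, 0.2131, 0.0281]
tcp_rot: [[-0.0, 1.0, 0.003], [1.0, 0.0, 0.0], [0.0, 0.003, -1.0]]
force: [0.5, 0.8, -0.2]
opening: 0.997
```

>>> servo_tool --targets '[[[0,0,0],[0,0,0]],[[0,0,0],[0,0,0]],[[0,0,0],[0,0,0]],[[0,0,0],[0,0,0]],[[0,0,0],[0,0,0]],[[0,0,0],[0,0,0]]]' --gripper 0.045

```text
time_s: 3.5
position: [0.6554, 0.2125, 0.0268]
tcp_rot: [[-0.0, 1.0, -0.001], [1.0, 0.0, -0.0], [-0.0, -0.001, -1.0]]
force: [-3.3, -0.2, 4.6]
opening: 0.684
```

>>> servo_tool --targets '[[[0,0,-0.01],[0,0,0]],[[0,0,-0.03],[0,0,0]],[[0,0,-0.06],[0,0,0]],[[0,0,-0.1],[0,0,0]],[[0,0,-0.13],[0,0,0]],[[0,0,-0.13],[0,0,0]],[[0,0,-0.13],[0,0,0]]]'

```text
time_s: 4.38
position: [0.6552, 0.2124, 0.1558]
tcp_rot: [[0.0, 1.0, -0.002], [1.0, -0.0, -0.0], [-0.0, -0.002, -1.0]]
force: [-1.4, -0.1, -3.5]
opening: 0.684
```

Run:
```python
from h import *
im,K,T=cam("top");hsv=cv2.cvtColor(im,cv2.COLOR_BGR2HSV);H,S,V=cv2.split(hsv)
c=blob(V<60,(322,250,475,335)); p=cv2.approxPolyDP(cv2.convexHull(c),4,True)[:,0]; W=np.array([ray(K,T,q,.02) for q in p]); print(p.tolist(),W.round(4).tolist(),W.mean(0))
m=np.zeros(V.shape,np.uint8);cv2.fillPoly(m,[p.astype(np.int32)],1);m=cv2.erode(m,np.ones((9,9)))
r=((V>90)&(m>0)).astype(np.uint8)
n,l,st,ct=cv2.connectedComponentsWithStats(r)
for i in range(1,n):
    if st[i,4]>25:
        ys,xs=np.where(l==i);f=cv2.fitLine(np.c_[xs,ys].astype(np.float32),cv2.DIST_HUBER,0,.01,.01).ravel()
        w=np.array([ray(K,T,f[2:]+t*f[:2],.011) for t in(-15,15)]);d=w[1]-w[0]
        print(st[i].tolist(),ct[i].round(1),ray(K,T,ct[i],.011).round(4),"yaw",np.arctan(d[1]/d[0]).round(3))
```

```text
[[456, 261], [464, 314], [340, 327], [335, 272]] [[0.5393, -0.3135], [0.4201, -0.3287], [0.3854, -0.0519], [0.5081, -0.0386]] [ 0.46319885 -0.18316325]
[414, 269, 8, 46, 87] [417.7 291.8] [ 0.4681 -0.2273] yaw 0.121
[375, 273, 7, 46, 85] [378.3 295.3] [ 0.4583 -0.1379] yaw 0.119
```

>>> servo_tool --targets '[[[-0.305,-0.2,0],[0,0,0]],[[-0.305,-0.2,0],[0,0,0]],[[-0.305,-0.2,0],[0,0,0]],[[-0.305,-0.2,0],[0,0,0]],[[-0.305,-0.2,0],[0,0,0]],[[-0.305,-0.2,0],[0,0,0]],[[-0.305,-0.2,0],[0,0,0]],[[-0.305,-0.2,0],[0,0,0]],[[-0.305,-0.2,0],[0,0,0]],[[-0.305,-0.2,0],[0,0,0]]]'

```text
time_s: 5.68
position: [0.4564, -0.0914, 0.1563]
tcp_rot: [[-0.002, 1.0, -0.0], [1.0, 0.002, 0.0], [0.0, -0.0, -1.0]]
force: [0.3, 0.3, -1.7]
opening: 0.683
```

Run:
```python
from h import *
s=telemetry.read_state();print(s["position"].round(4),s["time_s"])
im,K,T=cam("wrist");cv2.imwrite("pics/w2.png",im)
```

```text
[ 0.4564 -0.0914  0.1563] 5.675
```

View pics/w2.png

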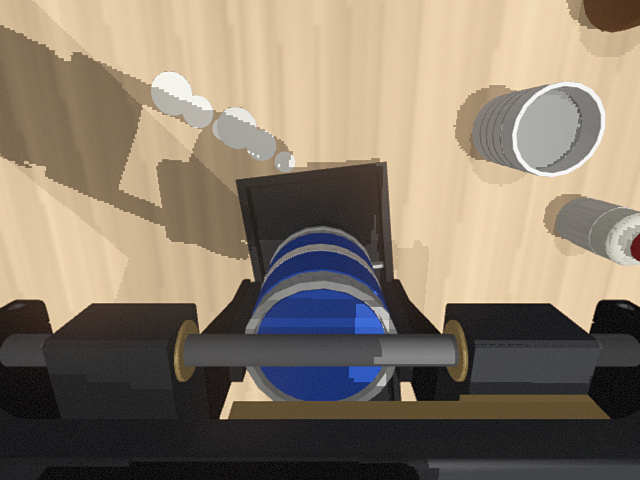

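Wrist view: tin held above the tray's left bay, lid around (320,338), with the tray's left-end corners at (238,180) and (386,164). Quick check of where the tin sits in the grip and of the tray end.

Run:
```python
from h import *
s=telemetry.read_state();p=s["position"]
im,K,T=cam("wrist");H,S,V=cv2.split(cv2.cvtColor(im,cv2.COLOR_BGR2HSV))
z=p[2]-.0268+.072
c=blob((H>105)&(H<130)&(S>150)&(V>70),(230,292,410,402)); h=cv2.convexHull(c)[:,0]
print("lid x-extent",h[:,0].min(),h[:,0].max(),"y",h[:,1].min(),h[:,1].max(), ray(K,T,((h[:,0].min()+h[:,0].max())/2,(h[:,1].min()+h[:,1].max())/2),z)-p[:2])
print([ray(K,T,q,.02).round(4).tolist() for q in((237,181),(386,163))])
R=np.array([[np.cos(.12),-np.sin(.12)],[np.sin(.12),np.cos(.12)]]);print([(np.array([.4632,-.1829])+R@q).round(4).tolist() for q in((-.059,.1365),(.059,.1365))])
```

```text
lid x-extent 258 383 y 292 333 [0.00167397 0.01740393]
[[0.388, -0.0533], [0.5121, -0.0381]]
[[0.3883, -0.0544], [0.5054, -0.0403]]
```

>>> servo_tool --targets '[[[-0.004,-0.004,0.03],[0,0,0]],[[-0.004,-0.004,0.07],[0,0,0]],[[-0.004,-0.004,0.1],[0,0,0]],[[-0.004,-0.004,0.115],[0,0,0]],[[-0.004,-0.004,0.12],[0,0,0]],[[-0.004,-0.004,0.123],[0,0,0]],[[-0.004,-0.004,0.125],[0,0,0]],[[-0.004,-0.004,0.1255],[0,0,0]],[[-0.004,-0.004,0.1255],[0,0,0]]]'

```text
time_s: 6.9
position: [0.4522, -0.0965, 0.0314]
tcp_rot: [[-0.0, 1.0, 0.001], [1.0, 0.0, -0.0], [-0.0, 0.001, -1.0]]
force: [0.3, 0.4, -3.1]
opening: 0.686
```

>>> servo_tool --targets '[[[0.001,0,0.0005],[0,0,0]],[[0.001,0,0.001],[0,0,0]],[[0.001,0,0.0015],[0,0,0]],[[0.001,0,0.0015],[0,0,0]]]'

```text
time_s: 7.4
position: [0.452, -0.0954, 0.0298]
tcp_rot: [[-0.0, 1.0, 0.0], [1.0, 0.0, -0.0], [-0.0, 0.0, -1.0]]
force: [0.3, -0.2, 2.3]
opening: 0.685
```

>>> servo_tool --targets '[[[0,0,0],[0,0,0]],[[0,0,0],[0,0,0]],[[0,0,0],[0,0,0]],[[0,0,0],[0,0,0]]]' --gripper 0.078

```text
time_s: 7.9
position: [0.452, -0.0954, 0.0295]
tcp_rot: [[0.0, 1.0, 0.0], [1.0, -0.0, -0.0], [-0.0, 0.0, -1.0]]
force: [-0.4, -0.5, 0.4]
opening: 0.888
```

>>> servo_tool --targets '[[[0,0,-0.01],[0,0,0]],[[0,0,-0.04],[0,0,0]],[[0,0,-0.09],[0,0,0]],[[0,0,-0.14],[0,0,0]],[[-0.03,0.12,-0.19],[0,0,0]],[[-0.045,0.235,-0.19],[0,0,0]],[[-0.045,0.235,-0.19],[0,0,0]],[[-0.045,0.235,-0.19],[0,0,0]],[[-0.045,0.235,-0.19],[0,0,0]],[[-0.045,0.235,-0.19],[0,0,0]],[[-0.045,0.235,-0.19],[0,0,0]]]' --gripper 0.078

```text
time_s: 9.28
position: [0.6851, -0.1398, 0.2194]
tcp_rot: [[0.0, 1.0, -0.002], [1.0, -0.0, 0.001], [0.001, -0.002, -1.0]]
force: [-0.6, 0.5, 0.4]
opening: 0.896
```

Run:
```python
from h import *
s=telemetry.read_state();print(s["position"].round(4),s["time_s"])
im,K,T=cam("wrist");cv2.imwrite("pics/w3.png",im);H,S,V=cv2.split(cv2.cvtColor(im,cv2.COLOR_BGR2HSV))
c=blob(((H<8)|(H>172))&(S>120),(240,100,400,330));e=cv2.fitEllipse(c);print("red",e,ray(K,T,e[0],.09))
im,K,T=cam("top");H,S,V=cv2.split(cv2.cvtColor(im,cv2.COLOR_BGR2HSV))
c=blob((H>105)&(H<130)&(S>150)&(V>70),(335,240,400,335))
if c is not None: e=cv2.fitEllipse(c);print("base",e,ray(K,T,e[0],.075))
```

```text
[ 0.6851 -0.1398  0.2194] 9.275
red ((330.3714904785156, 167.82015991210938), (29.86500358581543, 31.519062042236328), 171.30239868164062) [ 0.69450516 -0.08956941]
```

View pics/w3.png

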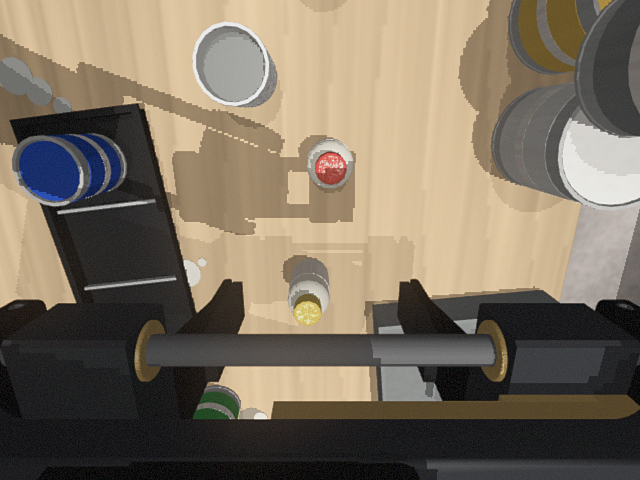

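Wrist view: base tin stands in the left bay (around (70,165)); red cap at (330,168), yellow cap at (307,312). Next the hardener, at about (0.693, -0.089).

>>> servo_tool --targets '[[[0.05,0.008,0],[0,0,0]],[[0.05,0.008,0.03],[0,0,0]],[[0.05,0.008,0.08],[0,0,0]],[[0.05,0.008,0.12],[0,0,0]],[[0.05,0.008,0.16],[0,0,0]],[[0.05,0.008,0.18],[0,0,0]],[[0.05,0.008,0.189],[0,0,0]],[[0.05,0.008,0.189],[0,0,0]],[[0.05,0.008,0.189],[0,0,0]]]'

```text
time_s: 10.5
position: [0.6962, -0.0907, 0.0324]
tcp_rot: [[-0.0, 1.0, 0.003], [1.0, 0.0, -0.001], [-0.001, 0.003, -1.0]]
force: [0.4, -0.6, 0.3]
opening: 0.895
```

>>> servo_tool --targets '[[[0,0,0],[0,0,0]],[[0,0,0],[0,0,0]],[[0,0,0],[0,0,0]],[[0,0,0],[0,0,0]],[[0,0,0],[0,0,0]],[[0,0,0],[0,0,0]],[[0,0,0],[0,0,0]]]' --gripper 0.03

```text
time_s: 11.38
position: [0.6946, -0.0903, 0.0305]
tcp_rot: [[-0.0, 1.0, -0.001], [1.0, 0.0, 0.0], [0.0, -0.001, -1.0]]
force: [-1.3, 0.2, 1.6]
opening: 0.476
```

>>> servo_tool --targets '[[[0,0,-0.01],[0,0,0]],[[0,0,-0.04],[0,0,0]],[[0,0,-0.09],[0,0,0]],[[0,0,-0.14],[0,0,0]],[[0,0,-0.16],[0,0,0]],[[0,0,-0.16],[0,0,0]],[[0,0,-0.16],[0,0,0]]]'

```text
time_s: 12.25
position: [0.6941, -0.0901, 0.1893]
tcp_rot: [[0.0, 1.0, -0.002], [1.0, -0.0, 0.001], [0.001, -0.002, -1.0]]
force: [0.3, -0.7, -1.4]
opening: 0.475
```

Run:
```python
from h import *
im,K,T=cam("top");cv2.imwrite("pics/t2.png",im);H,S,V=cv2.split(cv2.cvtColor(im,cv2.COLOR_BGR2HSV))
c=blob((H>105)&(H<130)&(S>150)&(V>70),(325,230,410,335))
if c is not None: e=cv2.fitEllipse(c);print("base",e,ray(K,T,e[0],.075))
s=telemetry.read_state();p=s["position"];im,K,T=cam("wrist");H,S,V=cv2.split(cv2.cvtColor(im,cv2.COLOR_BGR2HSV))
c=blob(((H<8)|(H>172))&(S>120),(240,200,400,450));
if c is not None: print(cv2.boundingRect(c))
```

```text
(285, 366, 72, 35)
```

>>> servo_tool --targets '[[[-0.0935,-0.231,0],[0,0,0]],[[-0.0935,-0.231,0],[0,0,0]],[[-0.0935,-0.231,0],[0,0,0]],[[-0.0935,-0.231,0],[0,0,0]],[[-0.0935,-0.231,0],[0,0,0]],[[-0.0935,-0.231,0.02],[0,0,0]],[[-0.0935,-0.231,0.06],[0,0,0]],[[-0.0935,-0.231,0.1],[0,0,0]],[[-0.0935,-0.231,0.135],[0,0,0]],[[-0.0935,-0.231,0.15],[0,0,0]],[[-0.0935,-0.231,0.153],[0,0,0]],[[-0.0935,-0.231,0.153],[0,0,0]]]'

```text
time_s: 13.85
position: [0.4648, -0.1842, 0.0381]
tcp_rot: [[-0.0, 1.0, 0.001], [1.0, 0.0, -0.001], [-0.001, 0.001, -1.0]]
force: [-0.1, 0.6, -0.2]
opening: 0.481
```

>>> servo_tool --targets '[[[0.0005,-0.001,0.0005],[0,0,0]],[[0.0005,-0.001,0.001],[0,0,0]],[[0.0005,-0.001,0.002],[0,0,0]],[[0.0005,-0.001,0.0025],[0,0,0]],[[0.0005,-0.001,0.003],[0,0,0]],[[0.0005,-0.001,0.003],[0,0,0]]]'

```text
time_s: 14.6
position: [0.4629, -0.1834, 0.0344]
tcp_rot: [[0.0, 1.0, -0.0], [1.0, -0.0, 0.0], [0.0, -0.0, -1.0]]
force: [-0.1, -0.2, -1.3]
opening: 0.473
```

>>> servo_tool --targets '[[[0,0,0.0006],[0,0,0]],[[0,0,0.0012],[0,0,0]],[[0,0,0.0012],[0,0,0]]]'

```text
time_s: 14.98
position: [0.463, -0.1834, 0.0335]
tcp_rot: [[0.0, 1.0, 0.0], [1.0, -0.0, -0.0], [-0.0, 0.0, -1.0]]
force: [-0.5, -0.3, 1.2]
opening: 0.475
```

>>> servo_tool --targets '[[[0,0,0],[0,0,0]],[[0,0,0],[0,0,0]],[[0,0,0],[0,0,0]],[[0,0,0],[0,0,0]]]' --gripper 0.065

```text
time_s: 15.48
position: [0.463, -0.1834, 0.0333]
tcp_rot: [[0.0, 1.0, -0.0], [1.0, -0.0, -0.0], [-0.0, -0.0, -1.0]]
force: [-0.4, -0.1, -0.0]
opening: 0.735
```

>>> servo_tool --targets '[[[0,0,-0.01],[0,0,0]],[[0,0,-0.04],[0,0,0]],[[0,0,-0.1],[0,0,0]],[[0,0,-0.16],[0,0,0]],[[0.05,0.01,-0.186],[0,0,0]],[[0.1,0.03,-0.186],[0,0,0]],[[0.15,0.05,-0.186],[0,0,0]],[[0.21,0.06,-0.186],[0,0,0]],[[0.27,0.08,-0.186],[0,0,0]],[[0.33,0.1,-0.186],[0,0,0]],[[0.38,0.12,-0.186],[0,0,0]],[[0.43,0.13,-0.186],[0,0,0]]]' --gripper 0.065

```text
time_s: 16.98
position: [0.5936, 0.2485, 0.22]
tcp_rot: [[-0.0, 1.0, 0.001], [1.0, 0.0, 0.0], [0.0, 0.001, -1.0]]
force: [-0.1, -0.7, 0.1]
opening: 0.744
```

>>> servo_tool --targets '[[[0.03,0.01,0],[0,0,0]],[[0.07,0.018,0],[0,0,0]],[[0.07,0.018,0],[0,0,0]],[[0.07,0.018,0],[0,0,0]],[[0.07,0.018,0],[0,0,0]]]' --gripper 0.08

```text
time_s: 17.6
position: [0.6107, 0.3154, 0.2196]
tcp_rot: [[0.001, 1.0, -0.0], [1.0, -0.001, -0.001], [-0.001, -0.0, -1.0]]
force: [0.9, -0.3, -0.2]
opening: 0.915
```

Run:
```python
from h import *
s=telemetry.read_state();print(s["position"].round(4),s["time_s"])
im,K,T=cam("wrist");cv2.imwrite("pics/w4.png",im);H,S,V=cv2.split(cv2.cvtColor(im,cv2.COLOR_BGR2HSV))
print("pt(320,220)z.1",ray(K,T,(320,220),.1),ray(K,T,(320,220),.07))
im,K,T=cam("top");cv2.imwrite("pics/t3.png",cv2.resize(im[230:345,320:480],None,fx=4,fy=4,interpolation=cv2.INTER_CUBIC));H,S,V=cv2.split(cv2.cvtColor(im,cv2.COLOR_BGR2HSV))
c=blob((H>105)&(H<130)&(S>150)&(V>110),(325,230,410,335))
if c is not None: e=cv2.fitEllipse(c);print("base",e,ray(K,T,e[0],.075))
c=blob(((H<8)|(H>172))&(S>120),(380,240,430,335))
if c is not None: e=cv2.fitEllipse(c);print("hard",e,ray(K,T,e[0],.093))
```

```text
[0.6107 0.3154 0.2196] 17.6
pt(320,220)z.1 [0.61203521 0.32441134] [0.61197961 0.31639965]
base ((360.7442626953125, 296.16632080078125), (22.336200714111328, 22.837127685546875), 129.12930297851562) [ 0.45107968 -0.09336016]
hard ((403.181640625, 291.630859375), (11.048026084899902, 12.11396312713623), 78.59488677978516) [ 0.46135001 -0.18145206]
```

View pics/w4.png

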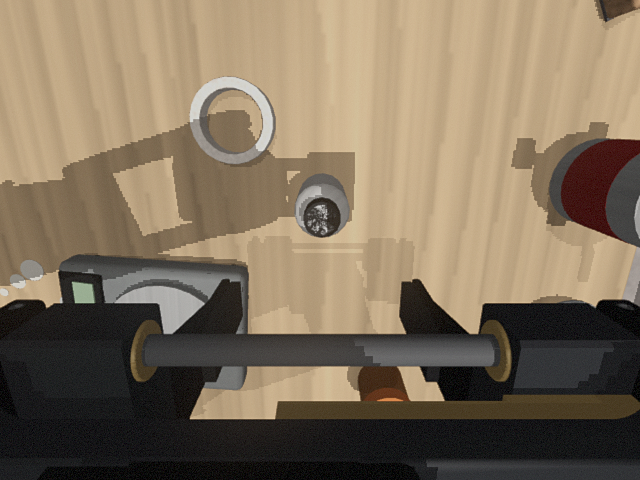

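View pics/t3.png

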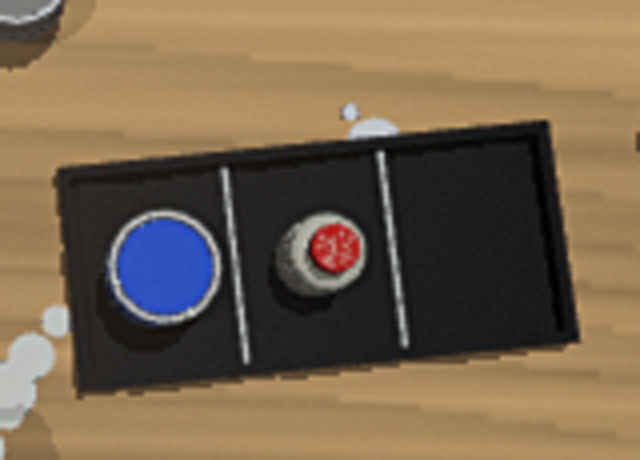

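Top crop: base at (164,267) and hardener at (325,255), upright and within about 2 mm of the bay middles. Wrist: thinner cap at (321,217), giving about (0.611, 0.325).

>>> servo_tool --targets '[[[0.0095,0.0005,0.02],[0,0,0]],[[0.0095,0.0005,0.06],[0,0,0]],[[0.0095,0.0005,0.1],[0,0,0]],[[0.0095,0.0005,0.14],[0,0,0]],[[0.0095,0.0005,0.17],[0,0,0]],[[0.0095,0.0005,0.182],[0,0,0]],[[0.0095,0.0005,0.182],[0,0,0]],[[0.0095,0.0005,0.182],[0,0,0]]]'

```text
time_s: 18.7
position: [0.6125, 0.3265, 0.0386]
tcp_rot: [[0.0, 1.0, 0.002], [1.0, -0.0, 0.001], [0.001, 0.002, -1.0]]
force: [-0.1, 0.0, 0.7]
opening: 0.919
```

>>> servo_tool --targets '[[[0,0,0],[0,0,0]],[[0,0,0],[0,0,0]],[[0,0,0],[0,0,0]],[[0,0,0],[0,0,0]],[[0,0,0],[0,0,0]],[[0,0,0],[0,0,0]],[[0,0,0],[0,0,0]]]' --gripper 0.035

```text
time_s: 19.58
position: [0.6116, 0.3261, 0.0376]
tcp_rot: [[0.0, 1.0, 0.0], [1.0, -0.0, 0.0], [0.0, 0.0, -1.0]]
force: [-0.9, -0.6, 2.2]
opening: 0.564
```

>>> servo_tool --targets '[[[0,0,-0.01],[0,0,0]],[[0,0,-0.04],[0,0,0]],[[0,0,-0.09],[0,0,0]],[[0,0,-0.14],[0,0,0]],[[0,0,-0.18],[0,0,0]],[[0,0,-0.18],[0,0,0]],[[0,0,-0.18],[0,0,0]]]'

```text
time_s: 20.45
position: [0.6102, 0.3257, 0.2158]
tcp_rot: [[-0.0, 1.0, -0.003], [1.0, 0.0, -0.001], [-0.001, -0.003, -1.0]]
force: [0.2, -0.8, -2.9]
opening: 0.568
```

>>> servo_tool --targets '[[[-0.04,-0.01,0],[0,0,0]],[[-0.1,-0.025,0],[0,0,0]],[[-0.16,-0.04,0],[0,0,0]],[[-0.22,-0.05,0],[0,0,0]],[[-0.28,-0.065,0],[0,0,0]],[[-0.34,-0.08,0],[0,0,0]],[[-0.4,-0.09,0],[0,0,0]],[[-0.46,-0.105,0],[0,0,0]],[[-0.52,-0.12,0],[0,0,0]],[[-0.57,-0.13,0],[0,0,0]],[[-0.597,-0.137,0],[0,0,0]],[[-0.597,-0.137,0],[0,0,0]]]'

```text
time_s: 21.95
position: [0.4729, -0.2722, 0.215]
tcp_rot: [[0.004, 1.0, -0.003], [1.0, -0.004, 0.003], [0.003, -0.003, -1.0]]
force: [-0.7, 1.0, -2.1]
opening: 0.567
```

>>> servo_tool --targets '[[[0,0,0],[0,0,0]],[[0,0,0.03],[0,0,0]],[[0,0,0.08],[0,0,0]],[[0,0,0.12],[0,0,0]],[[0,0,0.155],[0,0,0]],[[0,0,0.168],[0,0,0]],[[0,0,0.17],[0,0,0]],[[0,0,0.17],[0,0,0]],[[0,0,0.17],[0,0,0]]]'

```text
time_s: 23.08
position: [0.4753, -0.2715, 0.0487]
tcp_rot: [[-0.0, 1.0, 0.002], [1.0, 0.0, -0.002], [-0.002, 0.002, -1.0]]
force: [0.4, -0.4, -2.5]
opening: 0.566
```

>>> servo_tool --targets '[[[0,-0.001,0.002],[0,0,0]],[[0,-0.001,0.004],[0,0,0]],[[0,-0.001,0.005],[0,0,0]],[[0,-0.001,0.006],[0,0,0]],[[0,-0.001,0.0065],[0,0,0]],[[0,-0.001,0.0065],[0,0,0]]]'

```text
time_s: 23.82
position: [0.4734, -0.2709, 0.0407]
tcp_rot: [[-0.0, 1.0, -0.0], [1.0, 0.0, 0.0], [0.0, -0.0, -1.0]]
force: [-0.5, -0.5, -3.4]
opening: 0.565
```

>>> servo_tool --targets '[[[0,0,0.0005],[0,0,0]],[[0,0,0.001],[0,0,0]],[[0,0,0.001],[0,0,0]]]'

```text
time_s: 24.2
position: [0.4735, -0.271, 0.0406]
tcp_rot: [[-0.0, 1.0, 0.0], [1.0, 0.0, -0.0], [-0.0, 0.0, -1.0]]
force: [-0.9, 1.6, 5.2]
opening: 0.569
```

>>> servo_tool --targets '[[[0,0,0],[0,0,0]],[[0,0,0],[0,0,0]],[[0,0,0],[0,0,0]],[[0,0,0],[0,0,0]]]' --gripper 0.073

```text
time_s: 24.7
position: [0.4735, -0.2709, 0.0397]
tcp_rot: [[0.0, 1.0, -0.0], [1.0, -0.0, 0.0], [0.0, -0.0, -1.0]]
force: [-0.0, 0.0, -0.1]
opening: 0.831
```

>>> servo_tool --targets '[[[0,0,-0.01],[0,0,0]],[[0,0,-0.04],[0,0,0]],[[0,0,-0.1],[0,0,0]],[[0,0,-0.15],[0,0,0]],[[0.05,0.03,-0.18],[0,0,0]],[[0.1,0.06,-0.18],[0,0,0]],[[0.15,0.09,-0.18],[0,0,0]],[[0.2,0.12,-0.18],[0,0,0]],[[0.25,0.139,-0.18],[0,0,0]],[[0.25,0.139,-0.18],[0,0,0]],[[0.25,0.139,-0.18],[0,0,0]],[[0.25,0.139,-0.18],[0,0,0]]]' --gripper 0.073

```text
time_s: 26.2
position: [0.612, -0.0222, 0.2201]
tcp_rot: [[0.002, 1.0, -0.0], [1.0, -0.002, -0.0], [-0.0, -0.0, -1.0]]
force: [-0.4, -0.1, -0.3]
opening: 0.84
```

Run:
```python
from h import *
s=telemetry.read_state();print(s["position"].round(4),s["time_s"])
im,K,T=cam("wrist");cv2.imwrite("pics/w5.png",im);H,S,V=cv2.split(cv2.cvtColor(im,cv2.COLOR_BGR2HSV))
c=blob((S<45)&(V>195),(230,130,410,300))
if c is not None: e=cv2.fitEllipse(c);print("cup",e,ray(K,T,e[0],.072))
print("ref(320,220)z.072",ray(K,T,(320,220),.072))
im,K,T=cam("top");cv2.imwrite("pics/t4.png",im)
```

```text
[ 0.612  -0.0222  0.2201] 26.2
cup ((297.86334228515625, 188.86334228515625), (2.445749044418335, 7.368125915527344), 45.0000114440918) [0.59389881 0.0074692 ]
ref(320,220)z.072 [ 0.61326845 -0.02077718]
```

View pics/w5.png

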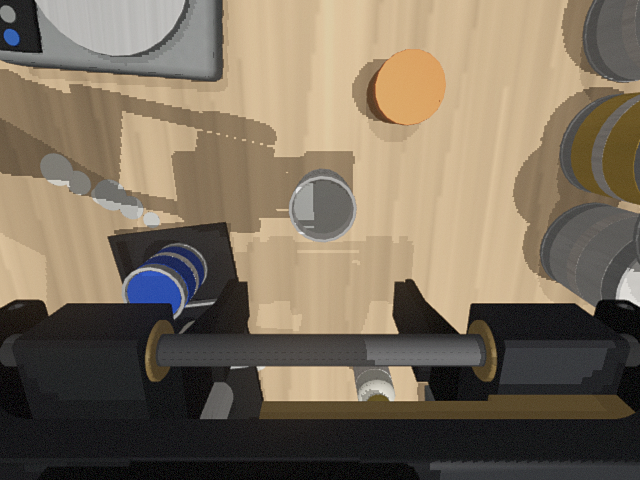

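Wrist view: cup rim centre (322,208), giving about (0.614, -0.010), jar at (408,87).

>>> servo_tool --targets '[[[0.0125,0.002,0.02],[0,0,0]],[[0.0125,0.002,0.06],[0,0,0]],[[0.0125,0.002,0.1],[0,0,0]],[[0.0125,0.002,0.14],[0,0,0]],[[0.0125,0.002,0.175],[0,0,0]],[[0.0125,0.002,0.193],[0,0,0]],[[0.0125,0.002,0.193],[0,0,0]],[[0.0125,0.002,0.193],[0,0,0]]]' --gripper 0.083

```text
time_s: 27.3
position: [0.6156, -0.0088, 0.0281]
tcp_rot: [[0.0, 1.0, 0.003], [1.0, -0.0, -0.0], [-0.0, 0.003, -1.0]]
force: [-0.1, 0.1, -0.9]
opening: 0.957
```

>>> servo_tool --targets '[[[0,0,0],[0,0,0]],[[0,0,0],[0,0,0]],[[0,0,0],[0,0,0]],[[0,0,0],[0,0,0]],[[0,0,0],[0,0,0]],[[0,0,0],[0,0,0]]]' --gripper 0.055

```text
time_s: 28.05
position: [0.6145, -0.0084, 0.0273]
tcp_rot: [[-0.0, 1.0, 0.0], [1.0, 0.0, -0.0], [-0.0, 0.0, -1.0]]
force: [-1.6, -0.4, 5.2]
opening: 0.693
```

>>> servo_tool --targets '[[[0,0,-0.01],[0,0,0]],[[0,0,-0.03],[0,0,0]],[[0,0,-0.06],[0,0,0]],[[0,0,-0.1],[0,0,0]],[[0,0,-0.15],[0,0,0]],[[0,0,-0.15],[0,0,0]],[[0,0,-0.15],[0,0,0]]]'

```text
time_s: 28.92
position: [0.614, -0.0083, 0.1766]
tcp_rot: [[0.0, 1.0, -0.001], [1.0, -0.0, 0.0], [0.0, -0.001, -1.0]]
force: [-0.1, -0.5, -0.5]
opening: 0.692
```

Run:
```python
from h import *
s=telemetry.read_state();print(s["position"].round(4),s["time_s"])
im,K,T=cam("wrist");cv2.imwrite("pics/w6.png",im)
p=s["position"]; 
for v in (330,340,350): print(v,ray(K,T,(320,v),p[2]-.0265+.072)-p[:2])
im,K,T=cam("top");H,S,V=cv2.split(cv2.cvtColor(im,cv2.COLOR_BGR2HSV))
c=blob((H>105)&(H<130)&(S>150)&(V>110),(325,230,390,335))
if c is not None: e=cv2.fitEllipse(c);print("base",ray(K,T,e[0],.075))
c=blob((S<40)&(V>120),(195,260,275,330));e=cv2.fitEllipse(c);print("pan",e,ray(K,T,e[0],.056))
```

```text
[ 0.614  -0.0083  0.1766] 28.925
330 [0.00154985 0.01013413]
340 [0.00155093 0.00576947]
350 [0.00155203 0.00131797]
base [ 0.45095296 -0.09333634]
pan ((214.06976318359375, 280.5589904785156), (15.576606750488281, 58.36725616455078), 17.166751861572266) [0.47940885 0.22648858]
```

View pics/w6.png

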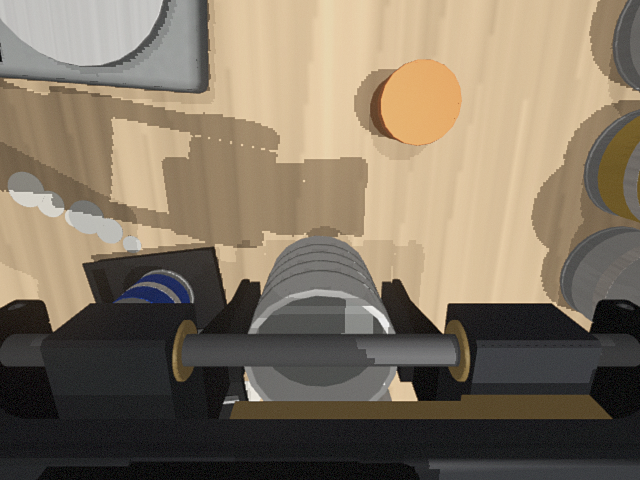

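Wrist view: cup held, rim top edge at v≈290, width 247–396, centred in the grip. I'll stop short of the scale to measure the pan from nearby.

>>> servo_tool --targets '[[[0.02,-0.05,-0.02],[0,0,0]],[[0.04,-0.1,-0.04],[0,0,0]],[[0.06,-0.15,-0.04],[0,0,0]],[[0.068,-0.169,-0.04],[0,0,0]],[[0.068,-0.169,-0.04],[0,0,0]],[[0.068,-0.169,-0.04],[0,0,0]],[[0.068,-0.169,-0.04],[0,0,0]],[[0.068,-0.169,-0.04],[0,0,0]]]'

```text
time_s: 30.02
position: [0.4463, 0.0592, 0.2166]
tcp_rot: [[0.001, 1.0, -0.0], [1.0, -0.001, -0.0], [-0.0, -0.0, -1.0]]
force: [0.5, -0.4, 0.0]
opening: 0.692
```

Run:
```python
from h import *
s=telemetry.read_state();print(s["position"].round(4),s["time_s"])
im,K,T=cam("wrist");H,S,V=cv2.split(cv2.cvtColor(im,cv2.COLOR_BGR2HSV))
# edge of pan: project neighbourhood rays; get contour of bright low-sat region near predicted centre
P=np.linalg.inv(T)@[.4456,.1812,.056,1];uv=(K@P[:3]/P[2])[:2];print("pred",uv)
cv2.circle(im,tuple(int(x) for x in uv),3,(0,0,255),-1)
th=np.linspace(0,2*np.pi,73)
for a in th:
    q=np.linalg.inv(T)@[.4456+.065*np.cos(a),.1812+.065*np.sin(a),.056,1];w=(K@q[:3]/q[2])[:2];cv2.circle(im,tuple(int(round(x)) for x in w),1,(0,0,255),-1)
cv2.imwrite("pics/w7.png",im)
```

```text
[0.4463 0.0592 0.2166] 30.025
pred [317.58648469  75.92019557]
```

View pics/w7.png

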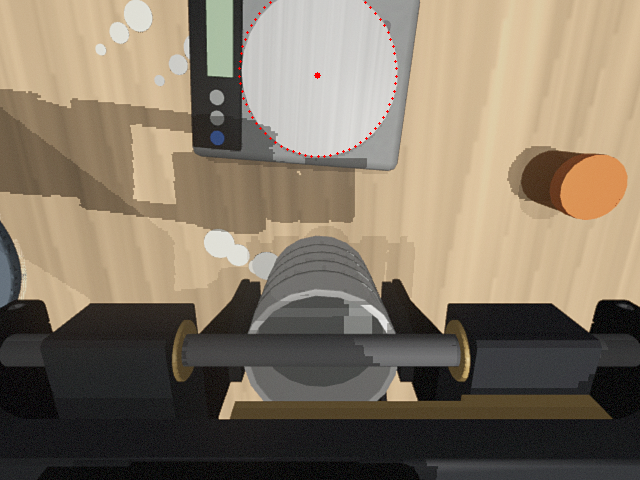

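Wrist view: the pan's edge matches the predicted circle, centred at (318,76), within a pixel or so. Moving over it, then lowering gently.

>>> servo_tool --targets '[[[0.04,-0.001,0],[0,0,0]],[[0.09,-0.001,0],[0,0,0]],[[0.123,-0.001,0],[0,0,0]],[[0.123,-0.001,0.01],[0,0,0]],[[0.123,-0.001,0.04],[0,0,0]],[[0.123,-0.001,0.07],[0,0,0]],[[0.123,-0.001,0.1],[0,0,0]],[[0.123,-0.001,0.118],[0,0,0]],[[0.123,-0.001,0.125],[0,0,0]],[[0.123,-0.001,0.125],[0,0,0]],[[0.123,-0.001,0.125],[0,0,0]],[[0.123,-0.001,0.125],[0,0,0]]]'

```text
time_s: 31.58
position: [0.445, 0.1826, 0.0926]
tcp_rot: [[-0.0, 1.0, 0.002], [1.0, 0.0, 0.0], [0.0, 0.002, -1.0]]
force: [-0.3, 0.6, -0.7]
opening: 0.697
```

>>> servo_tool --targets '[[[0,0.0005,0.002],[0,0,0]],[[0,0.0005,0.004],[0,0,0]],[[0,0.0005,0.005],[0,0,0]],[[0,0.0005,0.006],[0,0,0]],[[0,0.0005,0.0065],[0,0,0]],[[0,0.0005,0.007],[0,0,0]],[[0,0.0005,0.007],[0,0,0]],[[0,0.0005,0.007],[0,0,0]]]'

```text
time_s: 32.58
position: [0.445, 0.1826, 0.0849]
tcp_rot: [[0.0, 1.0, 0.0], [1.0, -0.0, 0.0], [0.0, 0.0, -1.0]]
force: [-0.8, 0.3, -0.3]
opening: 0.696
```

>>> servo_tool --targets '[[[0,0,0.0002],[0,0,0]],[[0,0,0.0004],[0,0,0]],[[0,0,0.0006],[0,0,0]],[[0,0,0.0008],[0,0,0]],[[0,0,0.001],[0,0,0]],[[0,0,0.001],[0,0,0]]]'

```text
time_s: 33.33
position: [0.445, 0.1826, 0.0838]
tcp_rot: [[-0.0, 1.0, -0.0], [1.0, 0.0, -0.0], [-0.0, -0.0, -1.0]]
force: [-0.3, 0.3, -0.7]
opening: 0.69
```

>>> servo_tool --targets '[[[0,0,0.0002],[0,0,0]],[[0,0,0.0004],[0,0,0]],[[0,0,0.0005],[0,0,0]],[[0,0,0.0005],[0,0,0]]]'

```text
time_s: 33.83
position: [0.445, 0.1826, 0.0834]
tcp_rot: [[-0.0, 1.0, 0.0], [1.0, 0.0, -0.0], [-0.0, 0.0, -1.0]]
force: [0.2, 0.1, 0.5]
opening: 0.698
```

>>> servo_tool --targets '[[[0,0,0.0002],[0,0,0]],[[0,0,0.0003],[0,0,0]],[[0,0,0.0003],[0,0,0]]]'

```text
time_s: 34.2
position: [0.4449, 0.1826, 0.0833]
tcp_rot: [[-0.0, 1.0, 0.0], [1.0, 0.0, 0.0], [0.0, 0.0, -1.0]]
force: [-1.0, -0.3, 4.9]
opening: 0.69
```

Contact. I'll ease off slightly, release and lift clear.

>>> servo_tool --targets '[[[0,0,-0.0002],[0,0,0]],[[0,0,-0.0002],[0,0,0]]]'

```text
time_s: 34.45
position: [0.445, 0.1826, 0.0833]
tcp_rot: [[-0.0, 1.0, 0.0], [1.0, 0.0, 0.0], [0.0, 0.0, -1.0]]
force: [-1.2, -0.0, 4.0]
opening: 0.694
```

>>> servo_tool --targets '[[[0,0,0],[0,0,0]],[[0,0,0],[0,0,0]],[[0,0,0],[0,0,0]],[[0,0,0],[0,0,0]],[[0,0,0],[0,0,0]]]' --gripper 0.08

```text
time_s: 35.08
position: [0.445, 0.1826, 0.0832]
tcp_rot: [[0.0, 1.0, -0.0], [1.0, -0.0, -0.0], [-0.0, -0.0, -1.0]]
force: [-0.1, -0.3, 0.2]
opening: 0.918
```

>>> servo_tool --targets '[[[0,0,-0.01],[0,0,0]],[[0,0,-0.03],[0,0,0]],[[0,0,-0.06],[0,0,0]],[[0,0,-0.1],[0,0,0]],[[0,0,-0.13],[0,0,0]],[[0.04,0,-0.15],[0,0,0]],[[0.1,0,-0.15],[0,0,0]],[[0.16,0,-0.15],[0,0,0]],[[0.21,0,-0.15],[0,0,0]],[[0.26,0,-0.15],[0,0,0]],[[0.26,0,-0.15],[0,0,0]],[[0.26,0,-0.15],[0,0,0]]]'

```text
time_s: 36.58
position: [0.4444, 0.4419, 0.2333]
tcp_rot: [[-0.001, 1.0, -0.001], [1.0, 0.001, -0.001], [-0.001, -0.001, -1.0]]
force: [0.8, -1.1, -0.9]
opening: 0.918
```

Run:
```python
from h import *
s=telemetry.read_state();print(s["position"].round(4),s["time_s"],np.round(s["force"],1))
im,K,T=cam("top");cv2.imwrite("pics/t5.png",cv2.resize(im[170:340,110:530],None,fx=1.9,fy=1.9,interpolation=cv2.INTER_CUBIC));H,S,V=cv2.split(cv2.cvtColor(im,cv2.COLOR_BGR2HSV))
g=cv2.medianBlur(im[:,:,1],3)
for n,xyz in dict(pan=(.4444,.1818,.056),cuprim=(.4444,.1814,.128)).items():
    q=np.linalg.inv(T)@[*xyz,1];print(n,(K@q[:3]/q[2])[:2])
for n,m,roi,z in (("base",(H>105)&(H<130)&(S>150)&(V>110),(325,230,390,335),.075),("hard",((H<8)|(H>172))&(S>120),(380,240,430,335),.093),("yel",(H>20)&(H<35)&(S>150)&(V>120),(405,185,432,207),.09),("green",(H>45)&(H<80)&(S>150)&(V>90),(480,235,522,275),.072)):
    e=cv2.fitEllipse(blob(m,roi));print(n,ray(K,T,e[0],z).round(4))
cv2.imwrite("pics/s5.png",cam("scene")[0])
```

```text
[0.4444 0.4419 0.2333] 36.575 [ 0.8 -1.1 -0.9]
pan [233.65033599 297.06166143]
cuprim [227.77500293 294.80352147]
base [ 0.451  -0.0934]
hard [ 0.4614 -0.1813]
yel [ 0.6713 -0.2213]
green [ 0.5478 -0.4051]
```

View pics/t5.png

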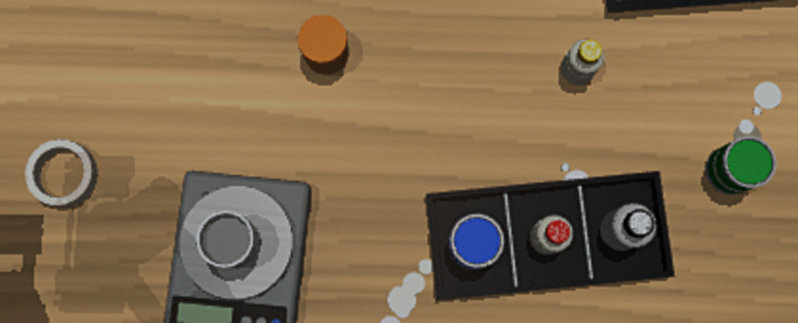

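View pics/s5.png

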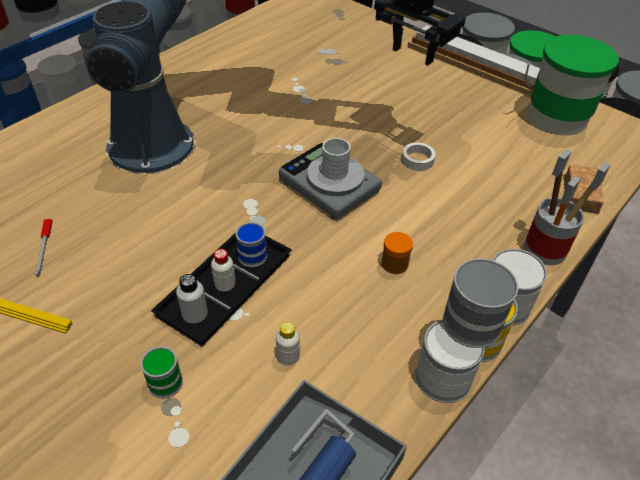

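Top and scene views: base, hardener and thinner stand upright in the left, middle and right bays. The cup is upright at the pan's middle, with its rim about 1 px from the prediction, and the bystanders haven't moved. Handing in.

```bash
python3 -c "
from rig import order
print(order.hand_in())"
```

```text
the job is handed in; nothing more can be done
None
```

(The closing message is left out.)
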